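Set the dose collar and open the safety cap of the hardener bottle

ROBOT

A 6-joint arm with a two-finger parallel gripper is mounted at the origin on a cart in front of the work surface, level with it; the furniture and walls round the work are solid. World frame = base frame: x ahead of the robot, y to its left, z up, the work surface at z = 0. Lengths are in m, angles in rad, forces in N, time in s.
With the tool pointing down it reaches from about 0.4 to 0.925 m from the base axis. Payload 3.4 kg.
Tool frame: the origin (TCP) lies at the very end of the fingers, on their centre line; the grasp point (between the pads) lies 19 mm behind it; y points along the fingers, z is the direction in which the jaws open and shut, and the axes are right-handed (so a half turn about y gives the same grasp; the last joint's range is limited). The gripper opens to 85 mm and grips with 20 to 120 N. Pads are 22 mm wide; open, the fingers measure 114 mm over their backs; the gripper's body (76 mm by 85 mm) begins 54 mm behind the grasp point. The pads swing forward as they close: fully open they stand 13 mm farther back than shut.
Start: joints at [-1.357, 0.307, 1.506, -0, 1.328, -0.073], TCP at [0.163, -0.551, 0.231] pointing down, gripper open.
Joint ranges: [-3.12, 3.12], [-1.05, 2.28], [0.14, 2.33], [-1.42, 4.57], [0.1, 2.73], [-2.68, 2.68]. Speed limits (rad/s): [2.57, 2.57, 3.14, 3.14, 3.14, 3.14].

INTERFACE

Orientations are given as a rotation vector (axis times angle).
In Python, from plant import r gives the robot as it stands. The module is installed in compiled form; this text tells all that it offers.
- The arm moves only by the tool move_arm, never from a script. Its argument "commands" is a list of rows, each a list of 4 numbers: the shift along the world's x, y, z in m, then the turn about the world's z in degrees. A call has 1 to 12 rows; each row shifts and turns the commanded pose from where the row before left it; what a row does not reach is not made up. A row lasts 1/8 s, in which the tool goes at most 62.5 mm and 10.7 degrees, less where a joint would pass 70% of its speed; a pose out of reach is approached as far as the arm can. A call is refused whole if a number of a shift passes 0.0625 or a number of a turn 10.7, either way. A call with a gripper value outside its range is refused whole. "hand" is the gripper command: -1 is shut, 1 is fully open, values between are in proportion, set as the call begins (left out, the last holds). The fingers move at their own pace and stop on an object; the grip force is fixed at half the most. Time passes only in rows, so rows that do not move let the fingers close. It gives the time, the measured TCP pose, the force and the opening at its end, in the units of the state.
- r.state(): the state, without advancing time (a new reading comes with each control period).
- r.capture(name): name is "scene" or "top" or "wrist"; returns a dict with "frame" (420x560x3 uint8, blue, green, red), "fx", "fy", "cx", "cy" (pixels), "D" ([k1, k2, p1, p2, k3] as OpenCV has them; the pictures are not rectified), "world_from_camera" (4x4, takes a point from camera to world coordinates). Camera axes: x right, y up, looking along -z (the intrinsics and any distortion apply to the point x, -y, -z); pixel columns grow to the right and rows downward; lengths in m; the calibration is good to about 2 mm. A picture is of the moment at which its call begins. There is no depth.
- r.sign_off(): hands the job in, once; it reports no verdict.
Trained networks look in the newest picture that a camera, given by its name, has taken for a name from the list of things; names that differ only in an ending like _2 or _b are one class to them, and where a whole thing is asked for, a point or a joint stands for the part that bears it (a point fixed in the world has none). Each returns a list of dicts, best first, with "conf" (0 to 1); they miss things now and then, are a little off and sometimes report something else, mostly with a low value. They report only what shows in the picture. A call takes as long as a camera call. They do not tell look-alikes from the thing itself.
- r.spot_in(name, camera): "at" ([x, y, z] in m, in the coordinates of the camera as it stood for that picture, good to about 4 mm: the middle of the surface that is visible of it).
- r.outline_of(name, camera): "mask" (420x560 bool, what is visible of it).
- r.mark_of(name, camera): "at" ([x, y, z] in m, in the coordinates of the camera as it stood for that picture, good to about 4 mm: a listed point, or the origin of a listed thing).
The state is a dict: "clock": time; "joints": joint angles; "joint_vel": joint speeds; "effort": joint torques, N m; "tcp_pos": TCP position; "tool_rot": TCP orientation; "wrist_force": force on the tool from outside, world axes, zero at the start; "ft_torque": the same for the moment, N m; "width": finger opening in m.
Only numpy, scipy, OpenCV 4.12 (cv2) and the standard library are available. Lean on these libraries where they do the work, as an engineer would, in place of code of your own. Each camera call takes 0.05 s, during which the arm holds its last target.

TASK

Get the hardener bottle ready for mixing glue: with the cap still on, turn the black dose collar by its yellow lever counter-clockwise (seen from above) until it clicks in at the four-dot mark. Then press the red safety cap down, twist it counter-clockwise while pressed until it comes free, and lift it straight up without forcing it; finish with the program still holding the cap upright over the bottle, about 5 cm above where it sat, with nothing but the gripper carrying it. Leave the dose at four and do not disturb the thin oak strip and the wooden oilstone box lying on the right.

Things in the scene. Friction and masses are not known exactly. Their poses are not given: they have to be found in the camera images.
- bottle: White square bottle (74x74 mm) standing fast in a plywood bench block (130x130x30 mm) fixed to the table. Origin: centre of the block's underside, on the bottle's axis, at table height; z up, +x away from the robot at yaw 0. Going up: dial plate (top at 98 mm), black collar 52 mm across (99.5 to 112 mm), neck with the red cap (132 to 158 mm).
- dial (a point): centre of the top of the round white dial plate, 86 mm across, 98 mm above the table, axes as the bottle's. On its -x side five marks of 1 to 5 black dots, 0.45 rad apart: seen from above, one dot lies 0.9 rad clockwise of -x, three dots at -x, five dots 0.9 rad counter-clockwise of -x. On its +x side a small pawl housing (16 mm square, to 107 mm high).
- dose_collar (a joint): angle of the collar about the bottle's axis, rad, growing counter-clockwise seen from above: 0 = one dot, 0.45 two, 0.90 three, 1.35 four, 1.80 five; the lever points over the mark that is set. It clicks and centres itself (to 0.05 rad) at each mark; passing a click takes about 2 to 5 N at the lever tab. Stops at -0.08 and 1.88.
- lever_tab (a point): grasp point on the collar's yellow lever: an upright tab, 20 mm long radially, 9 mm thick, 100 to 126 mm above the table. This point lies in its mid-plane, 62 mm from the bottle's axis, 116 mm above the table. It turns with the collar; the lever points from the bottle's axis to this point. Its own axes have yaw = bottle yaw + collar angle.
- cap: Loose red round ribbed safety cap, 52 mm across, 26 mm tall, about 40 g; white bar on top over one of two inner lugs. Origin: centre of its lower rim, z up, x through the white bar. It starts locked on the bottle, rim 132 mm above the table, its x along the bottle's x (a few degrees of play).
- cap_lock (a point): the cap's bayonet on the neck: point on the bottle's axis where the locked cap's rim is (132 mm). Two hooks hold the locked cap: no lifting or turning. Press it 5.5 to 7.5 mm down (stop at 8 mm) and turn it counter-clockwise seen from above: hooks are passed by 0.75 rad, it lifts off freely at 0.9 to 1.5 rad; a stop blocks it at about 1.6 rad.
- stopper (a joint): sprung stopper in the neck under the cap, m, growing as the cap presses it down: 0 with the cap locked, at most 0.0085, about -0.003 with the cap off. It pushes the cap up with 5 N when locked and 11 N when fully pressed.
- oak_strip_b: loose thin oak strip, 24x150x19 mm, bystander. Origin: centre of its underside, y along its length.
- oilstone_box: loose closed wooden oilstone box, 70x190x45 mm, bystander. Origin: centre of its underside, y along its length.
Not all that is in view belongs to the job. What is meant by the cap is not blue, purple or turquoise, and is the smaller of those in its own colour.

How it is judged:
By the outcome, as a careful person would: the job done as asked, in the order asked, and still so for the second after the job is handed in, while the arm keeps its last pose, push and grip.
It also fails if it takes over 48 s, if anything falls off the work surface, if the arm or the gripper's body presses on something with over 40 N, if the wrist force passes 120 N, or if a joint passes its speed limit or range.

## Working session

There is one attempt and no reset: what is moved stays moved. The work goes in short steps, Python scripts to look and compute and a tool call to move; the robot and the scene stay as the last step left them, time stands still between calls to the robot, and variables do not carry over. Pictures are saved under pics/ and viewed, and the job is handed in when it is done.

Besides the shell and the picture viewer there is one more tool, called after "Call:" as name([rows], argument=value, ...), one row to a line, values as JSON. move_arm: Moves the arm, as the interface text tells. Its arguments: {"type":"object","properties":{"commands":{"type":"array"},"hand":{"type":"number"}},"required":["commands"]}

```bash
mkdir -p pics
cat > h.py <<'E'
import numpy as np, cv2
from plant import r
def snap(cam,fn=None):
    c=r.capture(cam)
    if fn: cv2.imwrite('pics/'+fn,c['frame'])
    return c
def toW(c,p): return (c['world_from_camera']@np.r_[p,1])[:3]
def proj(c,P):
    T=np.linalg.inv(c['world_from_camera']); q=T[:3,:3]@np.asarray(P,float)+T[:3,3]
    K=np.array([[c['fx'],0,c['cx']],[0,c['fy'],c['cy']],[0,0,1]])
    return cv2.projectPoints(np.array([[q[0],-q[1],-q[2]]]),np.zeros(3),np.zeros(3),K,np.array(c['D'],float))[0].ravel()
def ray(c,uv):
    K=np.array([[c['fx'],0,c['cx']],[0,c['fy'],c['cy']],[0,0,1]])
    x,y=cv2.undistortPoints(np.array([[uv]],float),K,np.array(c['D'],float)).ravel()
    T=c['world_from_camera']; d=T[:3,:3]@np.array([x,-y,-1]); return T[:3,3],d/np.linalg.norm(d)
def onz(c,uv,z):
    o,d=ray(c,uv); return o+d*(z-o[2])/d[2]
def tri(a,b):
    A=0;B=0
    for o,d in (a,b):
        M=np.eye(3)-np.outer(d,d);A=A+M;B=B+M@o
    return np.linalg.solve(A,B)
E
python3 - <<'E'
from h import *
np.set_printoptions(precision=4,suppress=True)
for cam in ['scene','top','wrist']:
    c=snap(cam,cam+'0.png'); print(cam,c['world_from_camera'][:3,3])
    for n in ['bottle','dial','lever_tab','cap','cap_lock','oak_strip_b','oilstone_box']:
        print(n,[(round(d['conf'],2),toW(c,d['at']),proj(c,toW(c,d['at'])).round()) for d in r.mark_of(n,cam)[:3]])
print(r.state())
E
```

```text
scene [0.1653 0.5192 0.5668]
bottle [(0.66, array([ 0.5113, -0.0283,  0.0023]), array([251., 279.]))]
dial [(0.93, array([ 0.5102, -0.0312,  0.099 ]), array([252., 241.]))]
lever_tab [(0.82, array([0.4577, 0.0008, 0.1158]), array([267., 251.]))]
cap [(0.92, array([ 0.6658, -0.0166,  0.0013]), array([189., 259.])), (0.77, array([0.511 , 0.1207, 0.0015]), array([209., 326.])), (0.75, array([ 0.357 , -0.0135, -0.0008]), array([316., 311.]))]
cap_lock [(0.8, array([ 0.5117, -0.0338,  0.1313]), array([251., 226.]))]
oak_strip_b [(0.94, array([ 0.4412, -0.2558,  0.0016]), array([325., 235.]))]
oilstone_box [(0.71, array([ 0.4997, -0.357 , -0.0017]), array([319., 211.]))]
top [ 0.3202 -0.1093  1.0482]
bottle [(0.7, array([ 0.5118, -0.0319,  0.    ]), array([240., 218.]))]
dial []
lever_tab [(0.56, array([ 0.4561, -0.0033,  0.1142]), array([222., 235.]))]
cap [(0.96, array([ 0.3563, -0.0187,  0.0005]), array([236., 286.])), (0.94, array([ 0.512 , -0.0365,  0.1353]), array([237., 206.])), (0.79, array([ 0.6581, -0.0174, -0.0044]), array([232., 159.]))]
cap_lock [(0.73, array([ 0.5102, -0.0362,  0.1309]), array([237., 207.]))]
oak_strip_b [(0.94, array([ 0.4362, -0.2524, -0.0063]), array([336., 246.]))]
oilstone_box [(0.93, array([ 0.4915, -0.3582, -0.0014]), array([380., 220.]))]
wrist [ 0.2419 -0.5283  0.3742]
bottle []
dial []
lever_tab []
cap []
cap_lock []
oak_strip_b []
oilstone_box []
{'clock': 1.2, 'joints': array([-1.3565,  0.3068,  1.5064,  0.    ,  1.3284, -0.0735]), 'joint_vel': array([ 0.0005,  0.0007, -0.0007, -0.0007, -0.0009,  0.0004]), 'effort': array([ -0.0016, -45.7497, -25.2326,  -0.    ,   0.0006,   0.    ]), 'tcp_pos': array([ 0.1632, -0.5513,  0.2313]), 'tool_rot': array([-0.2995,  2.067 , -2.0669]), 'wrist_force': array([-0.1284,  1.054 , -0.0224]), 'ft_torque': array([ 0.0002, -0.0486, -0.0242]), 'width': 0.08539554983296864}
```

View images.

View pics/scene0.png

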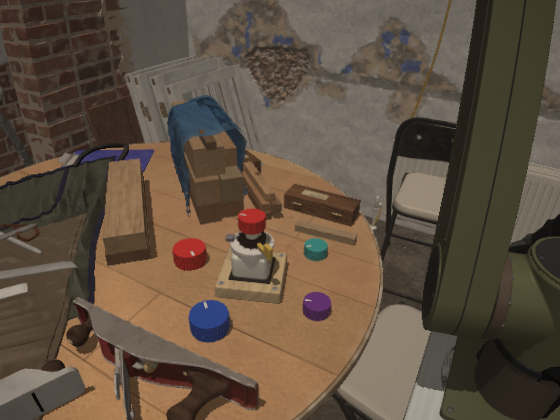

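View pics/top0.png

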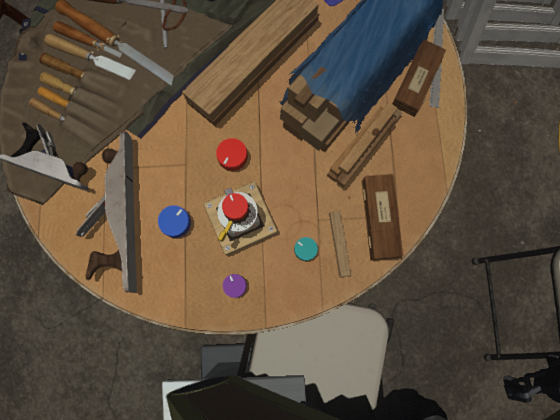

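Run:
```python
import cv2
a=cv2.imread('pics/scene0.png')[170:330,170:350];b=cv2.imread('pics/top0.png')[140:300,170:310]
cv2.imwrite('pics/crop0.png',cv2.hconcat([cv2.resize(a,(440,391),interpolation=3),cv2.resize(b,(342,391),interpolation=3)]))
```

```text
(no output)
```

View pics/crop0.png

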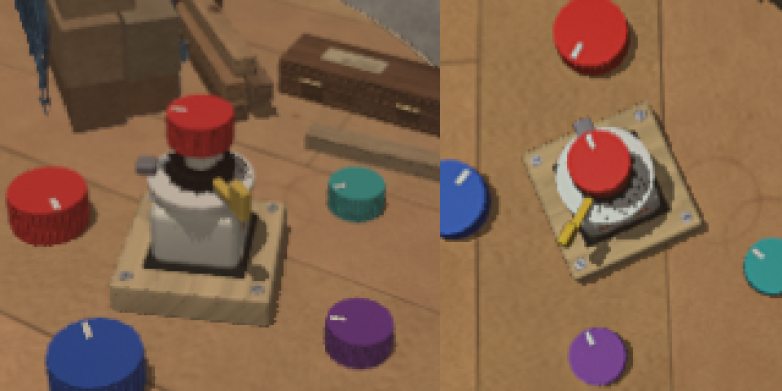

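Run:
```python
from h import *
from scipy.spatial.transform import Rotation as Ro
np.set_printoptions(precision=4,suppress=True)
s=r.state();R=Ro.from_rotvec(s['tool_rot']).as_matrix();print(R, s['clock'])
c=snap('wrist');T=c['world_from_camera'];print(R.T@(T[:3,3]-s['tcp_pos']),R.T@T[:3,:3],T[:3,:3])
print(c['fx'],c['cx'],c['cy'],c['D'])
```

```text
[[-0.9589  0.      0.2838]
 [-0.2838  0.     -0.9589]
 [-0.     -1.     -0.    ]] 1.2
[-0.082  -0.1428  0.0002] [[ 0.001  -0.9484 -0.3171]
 [ 0.0002  0.3171 -0.9484]
 [ 1.      0.0009  0.0005]] [[ 0.2828  0.9097  0.3041]
 [-0.9592  0.2683  0.0894]
 [-0.0003 -0.317   0.9484]]
297.7268373209177 279.3131740492771 210.79273428124216 [-0.0075  0.      0.      0.      0.    ]
```

View pics/wrist0.png

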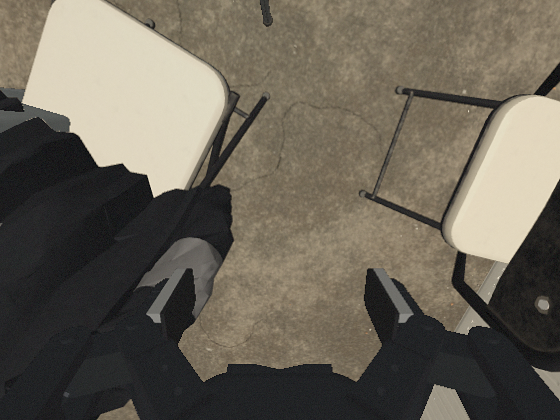

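Call:
move_arm([
  [0.029,0.048,0.006,-4.4],
  [0.029,0.048,0.006,-4.4],
  [0.029,0.048,0.006,-4.4],
  [0.029,0.048,0.006,-4.4],
  [0.029,0.048,0.006,-4.4],
  [0.029,0.048,0.006,-4.4],
  [0.029,0.048,0.006,-4.4],
  [0.029,0.048,0.006,-4.4],
  [0.029,0.048,0.006,-4.4],
  [0.029,0.048,0.006,-4.4],
  [0.032,0.05,0,-4.4],
  [0,0,0,0],
], hand=1)

```text
clock: 2.75
tcp_pos: [0.4871, -0.0179, 0.2914]
tool_rot: [-0.541, -1.912, 1.909]
wrist_force: [-0.5, -1.4, -0.5]
width: 0.0853
```

Run:
```python
from h import *
np.set_printoptions(precision=4,suppress=True)
c=snap('wrist','wrist1.png')
for n in ['dial','lever_tab','cap','cap_lock']:
    print(n,[(round(d['conf'],2),toW(c,d['at']),proj(c,toW(c,d['at'])).round()) for d in r.mark_of(n,'wrist')[:3]])
s=r.state();print(s['clock'],s['tcp_pos'],s['tool_rot'],s['wrist_force'])
```

```text
dial []
lever_tab [(0.55, array([ 0.4552, -0.0014,  0.1145]), array([282., 220.]))]
cap [(0.97, array([ 0.6564, -0.0149, -0.0014]), array([211.,  63.])), (0.9, array([ 0.4358, -0.1772,  0.0022]), array([394., 143.])), (0.89, array([ 0.3546, -0.0125,  0.0011]), array([321., 242.]))]
cap_lock [(0.35, array([ 0.4957, -0.3498,  0.0019]), array([497.,  30.]))]
3.0 [ 0.4844 -0.0225  0.2912] [-0.5457 -1.9046  1.9057] [ 0.3418 -0.6696  0.9524]
```

View pics/wrist1.png

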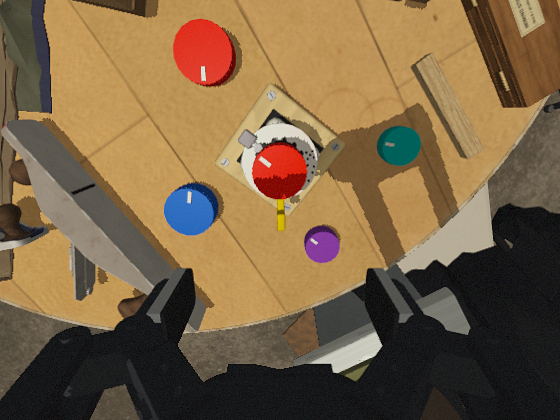

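```bash
cat >> h.py <<'E'
from scipy.optimize import least_squares
def redmask(c,seed):
    h=cv2.cvtColor(c['frame'],cv2.COLOR_BGR2HSV)
    m=(((h[...,0]<8)|(h[...,0]>172))&(h[...,1]>140)&(h[...,2]>60)).astype(np.uint8)
    m=cv2.morphologyEx(m,cv2.MORPH_CLOSE,np.ones((7,7)))
    n,l,st,ce=cv2.connectedComponentsWithStats(m)
    i=min(range(1,n),key=lambda i:np.hypot(*(ce[i]-seed))+(1e3 if st[i,4]<60 else 0)); return (l==i),ce[i],st[i,4]
def caphull(c,p,h=.026,rr=.026):
    a=np.linspace(0,2*np.pi,60)
    P=[proj(c,[p[0]+rr*np.cos(t),p[1]+rr*np.sin(t),p[2]+z]) for t in a for z in (0,h)]
    H=cv2.convexHull(np.array(P,np.float32)); M=cv2.moments(H); return np.array([M['m10']/M['m00'],M['m01']/M['m00']]),M['m00']
def fitcap(cs,p0):
    me=[redmask(c,caphull(c,p0)[0])[1:] for c in cs]
    f=lambda p:np.concatenate([(caphull(c,p)[0]-m[0])*np.linalg.norm(c['world_from_camera'][:3,3]-p)/c['fx'] for c,m in zip(cs,me)])
    s=least_squares(f,p0,diff_step=1e-4); return s.x,s.fun,[(caphull(c,s.x)[1],m[1]) for c,m in zip(cs,me)]
E
python3 - <<'E'
from h import *
import pickle
np.set_printoptions(precision=4,suppress=True)
cs=[snap(n) for n in('scene','top','wrist')]; pickle.dump(cs,open('c1.pkl','wb'))
cv2.imwrite('pics/scene1.png',cs[0]['frame'])
for sub in (cs,cs[:2],cs[1:],[cs[0],cs[2]]): print(fitcap(sub,np.array([.511,-.034,.132])))
big=cv2.resize(cs[2]['frame'][70:250,200:360],None,fx=4,fy=4,interpolation=2)[:600]
big=cv2.resize(cs[2]['frame'][85:235,200:360],None,fx=4,fy=4,interpolation=2)
cv2.imwrite('pics/w1z.png',big); print(r.state()['clock'],r.state()['tcp_pos'])
E
```

```text
(array([ 0.5419, -0.0426,  0.1516]), array([-0.0216, -0.0295, -0.0085,  0.0644, -0.0091, -0.0303]), [(606.5805837494554, np.int32(635)), (607.4080790191656, np.int32(166)), (3063.133664403693, np.int32(2447))])
(array([ 0.5785, -0.065 ,  0.1107]), array([-0.0408, -0.0156,  0.0161,  0.0405]), [(537.2737191478955, np.int32(635)), (551.8899496623781, np.int32(166))])
(array([ 0.5426, -0.0601,  0.3522]), array([-0.0059,  0.0001,  0.0035, -0.0021]), [(1004.2392294578021, np.int32(166)), (57657.741365821625, np.int32(2447))])
(array([ 0.5111, -0.0322,  0.1327]), array([-0.0003,  0.    ,  0.0002,  0.0001]), [(634.4923056635307, np.int32(635)), (2503.506039347034, np.int32(2447))])
3.15 [ 0.4846 -0.0225  0.2914]
```

View pics/w1z.png

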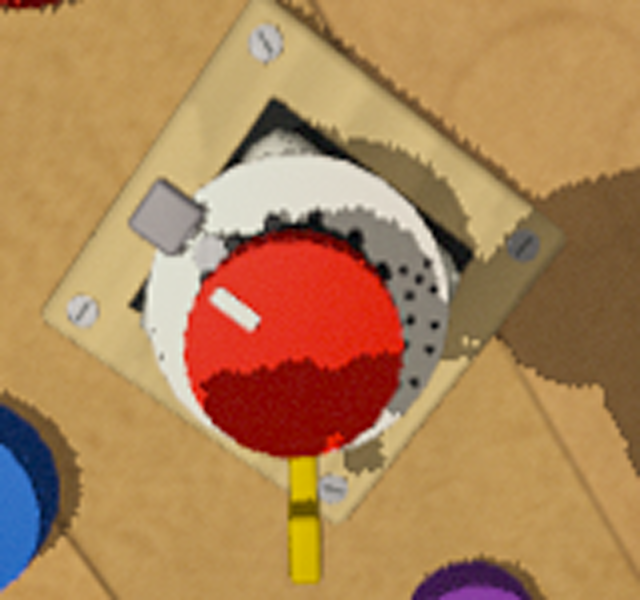

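Run:
```python
from h import *
import pickle
np.set_printoptions(precision=4,suppress=True)
cs=pickle.load(open('c1.pkl','rb'));w=cs[2]
z=lambda u,v:(200+u/4,85+v/4)
S=[onz(w,z(*p),.03) for p in((265,42),(523,245),(334,488),(82,310))]
print(np.array(S),np.mean(S,0))
for i in range(4):
    d=S[(i+1)%4]-S[i]; print(np.degrees(np.arctan2(d[1],d[0]))%90,np.linalg.norm(d))
ax=np.array([.5111,-.0322])
p=onz(w,z(166,216),.107)[:2]-ax; print('pawl',np.degrees(np.arctan2(p[1],p[0])),np.linalg.norm(p))
for q in((305,582),(304,517),(304,500),(303,460)):
  p=onz(w,z(*q),.126)[:2]-ax; print('tab',np.degrees(np.arctan2(p[1],p[0])),np.linalg.norm(p))
b=onz(w,z(213,294),.158)-onz(w,z(257,325),.158);print(np.degrees(np.arctan2(b[1],b[0])))
for k in (0,.45,.9,1.35):
  a=np.radians(20)+np.pi-.9+k;print(k,proj(w,[ax[0]+.062*np.cos(a),ax[1]+.062*np.sin(a),.116]))
cv2.imwrite('pics/s1z.png',cv2.resize(cs[0]['frame'][200:310,200:310],None,fx=5,fy=5,interpolation=2))
a=np.radians(148.6);print(proj(w,[ax[0]+.062*np.cos(a),ax[1]+.062*np.sin(a),.126]),proj(cs[0],[ax[0]+.062*np.cos(a),ax[1]+.062*np.sin(a),.126]))
```

```text
[[ 0.5791 -0.062   0.03  ]
 [ 0.4801 -0.1006  0.03  ]
 [ 0.4413 -0.0022  0.03  ]
 [ 0.5407  0.0368  0.03  ]] [ 0.5103 -0.032   0.03  ]
21.300681346840832 0.10621743539272147
21.54602182469216 0.10578967003815437
21.43513549707815 0.10678239363754966
21.240340823265356 0.10603934154489433
pawl 21.009942839063864 0.04359729887148238
tab 149.7309803795301 0.07192225598953277
tab 150.1650034768672 0.05272382405030736
tab 150.41712006681232 0.04782224864989284
tab 150.83800841409092 0.03646185870474728
22.308538423181965
0 [274.7969 219.0988]
0.45 [298.5678 213.766 ]
0.9 [318.1639 198.9078]
1.35 [329.8892 176.7203]
[274.829  222.2058] [266.9311 245.974 ]
```

View pics/s1z.png

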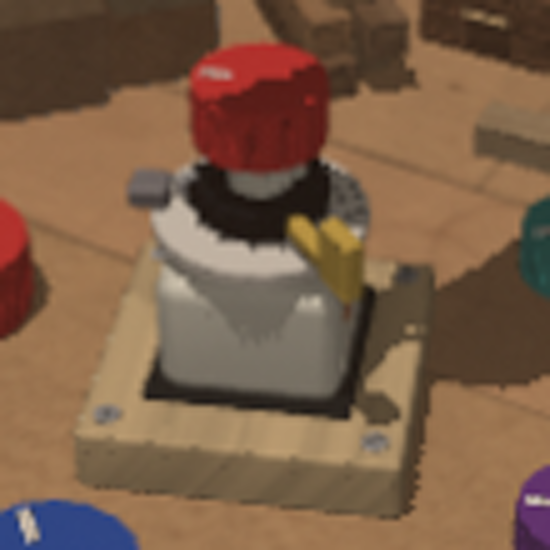

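Call:
move_arm([
  [-0.0135,0.011,-0.035,0.9],
  [-0.0135,0.0105,-0.035,0.8],
  [0,0,-0.035,0],
  [0,0,-0.03,0],
  [0,0,-0.03,0],
  [0,0,-0.026,0],
  [0,0,0,0],
  [0,0,0,0],
], hand=-0.2)

```text
clock: 4.15
tcp_pos: [0.4588, -0.0004, 0.1011]
tool_rot: [-0.522, -1.925, 1.924]
wrist_force: [-0.2, -0.5, 0.2]
width: 0.0342
```

```bash
cat >> h.py <<'E'
from scipy.spatial.transform import Rotation as Ro
def st():
    s=r.state();R=Ro.from_rotvec(s['tool_rot']).as_matrix()
    print('t',s['clock'],'tcp',s['tcp_pos'].round(4),'jaw',np.degrees(np.arctan2(R[1,2],R[0,2])).round(1),'down',R[:,1].round(3),'F',s['wrist_force'].round(1),'T',s['ft_torque'].round(2),'w',round(s['width'],4),'j6',s['joints'].round(2)[5])
    return s
E
python3 - <<'E'
from h import *
st();a=snap('wrist')['frame'];b=snap('scene')['frame'];st()
cv2.imwrite('pics/w2.png',cv2.hconcat([a[100:420,80:480],cv2.resize(b[170:330,160:360],(400,320))]))
E
```

```text
t 4.15 tcp [ 4.588e-01 -4.000e-04  1.011e-01] jaw -120.3 down [ 0.001 -0.    -1.   ] F [-0.2 -0.5  0.2] T [-0.02 -0.   -0.  ] w 0.0342 j6 2.01
t 4.25 tcp [ 4.593e-01 -2.000e-04  1.015e-01] jaw -120.2 down [ 0.003 -0.    -1.   ] F [ 0.9 -0.2  0.1] T [-0.   -0.02  0.02] w 0.034 j6 2.01
```

View pics/w2.png

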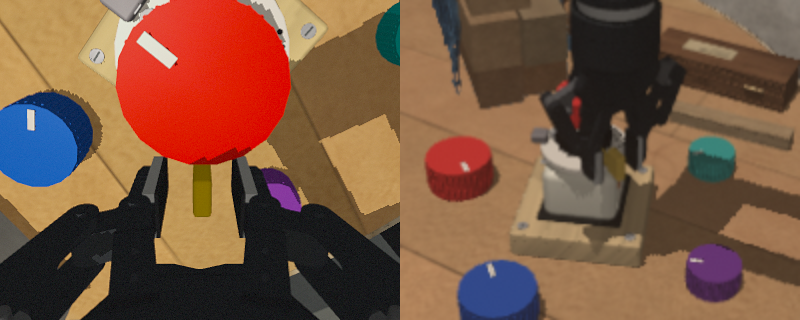

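The picture shows the yellow tab at about (202,190), centred between the two fingers. The cap is clear of them, so I'm closing on the tab.

Call:
move_arm([
  [-0.001,0,-0.001,0],
  [0,0,0,0],
  [0,0,0,0],
  [0,0,0,0],
], hand=-1)

```text
clock: 4.75
tcp_pos: [0.4572, -0.0003, 0.1001]
tool_rot: [-0.52, -1.924, 1.926]
wrist_force: [-1.3, -2.6, 5.9]
width: 0.0077
```

Run:
```python
from h import *
s=st()
ax=np.array([.511,-.032])
p=s['tcp_pos'][:2]-ax; R=np.linalg.norm(p);a0=np.arctan2(p[1],p[0]);print(R,np.degrees(a0))
N=10;d=np.radians(77.4)/N
for k in range(N): print((R*np.array([np.cos(a0+(k+1)*d)-np.cos(a0+k*d),np.sin(a0+(k+1)*d)-np.sin(a0+k*d)])).round(4))
```

```text
t 4.75 tcp [ 4.572e-01 -3.000e-04  1.001e-01] jaw -120.2 down [ 0.001 -0.001 -1.   ] F [-1.3 -2.6  5.9] T [-0.34  0.3  -0.13] w 0.0077 j6 2.01
0.06242016972462361 149.4480487036853
[-0.0038 -0.0075]
[-0.0027 -0.008 ]
[-0.0016 -0.0083]
[-0.0005 -0.0084]
[ 0.0006 -0.0084]
[ 0.0018 -0.0082]
[ 0.0028 -0.0079]
[ 0.0039 -0.0075]
[ 0.0049 -0.0069]
[ 0.0057 -0.0062]
```

Call:
move_arm([
  [-0.0038,-0.0075,0,7.7],
  [-0.0027,-0.008,0,7.7],
  [-0.0016,-0.0083,0,7.7],
  [-0.0005,-0.0084,0,7.8],
  [0.0006,-0.0084,0,7.8],
  [0,0,0,0],
])

```text
clock: 5.5
tcp_pos: [0.4493, -0.0408, 0.1001]
tool_rot: [-0.158, 2.144, -2.144]
wrist_force: [-1.4, -0.0, 7.2]
width: 0.0077
```

Run:
```python
from h import *
s=st();p=s['tcp_pos'][:2]-np.array([.511,-.032]);print(np.linalg.norm(p),np.degrees(np.arctan2(p[1],p[0]))%360)
```

```text
t 5.5 tcp [ 0.4493 -0.0408  0.1001] jaw -81.5 down [ 0.001 -0.    -1.   ] F [-1.4 -0.   7.2] T [-0.03  0.14  0.06] w 0.0077 j6 1.24
0.06229141306608815 188.08713507977015
```

Call:
move_arm([
  [0.0018,-0.0082,0,7.8],
  [0.0028,-0.0079,0,7.8],
  [0.0039,-0.0075,0,7.7],
  [0.0049,-0.0069,0,7.7],
  [0.0057,-0.0062,0,7.7],
  [0,0,0,0],
  [0,0,0,0],
])

```text
clock: 6.38
tcp_pos: [0.4685, -0.077, 0.1001]
tool_rot: [-0.756, 1.735, -1.735]
wrist_force: [-1.0, 1.3, 6.4]
width: 0.008
```

Run:
```python
from h import *
s=st();p=s['tcp_pos'][:2]-np.array([.511,-.032]);print(np.linalg.norm(p),np.degrees(np.arctan2(p[1],p[0]))%360)
```

```text
t 6.375 tcp [ 0.4685 -0.077   0.1001] jaw -42.8 down [ 0.001  0.    -1.   ] F [-1.   1.3  6.4] T [0.19 0.18 0.14] w 0.008 j6 0.5
0.061889400079265196 226.58012989424276
```

Call:
move_arm([
  [0,0,0,0],
  [0,0,0,0],
  [0,0,0.01,0],
  [0,0,0.035,0],
  [0,0,0.045,0],
  [0.01,0.01,0.045,0],
  [0.01,0.01,0.045,0],
  [0,0,0,0],
], hand=-0.2)

```text
clock: 7.38
tcp_pos: [0.4916, -0.0572, 0.284]
tool_rot: [-0.749, 1.726, -1.737]
wrist_force: [-0.1, -0.2, 0.0]
width: 0.0341
```

Run:
```python
from h import *
import pickle
np.set_printoptions(precision=4,suppress=True)
st();w=snap('wrist');s=snap('scene');st();pickle.dump((s,w),open('c2.pkl','wb'))
x,f,a=fitcap([s,w],np.array([.511,-.032,.132]));print(x,f,a)
u=caphull(w,[.511,-.032,.132])[0].astype(int);print(u)
y0,x0=max(u[1]-90,0),max(u[0]-100,0)
a=cv2.resize(w['frame'][y0:y0+180,x0:x0+200],None,fx=3,fy=3,interpolation=2)
print(x0,y0);cv2.imwrite('pics/w3.png',a)
for k in (0,.45,.9,1.35,1.8):
  t=np.radians(21.4)+np.pi-.9+k;print(k,(proj(w,[.511+.072*np.cos(t),-.032+.072*np.sin(t),.126])-[x0,y0])*3)
cv2.imwrite('pics/s3.png',cv2.resize(s['frame'][170:310,180:330],None,fx=4,fy=4,interpolation=2))
```

```text
t 7.375 tcp [ 0.4916 -0.0572  0.284 ] jaw -42.8 down [ 0.01  -0.002 -1.   ] F [-0.1 -0.2  0. ] T [ 0.   -0.02  0.04] w 0.0341 j6 0.54
t 7.475 tcp [ 0.4882 -0.0571  0.2798] jaw -42.8 down [ 0.001 -0.    -1.   ] F [-0.5  0.4 -0.7] T [ 0.02 -0.02  0.01] w 0.034 j6 0.54
[ 0.5108 -0.0315  0.133 ] [-0.0006  0.0001 -0.0001  0.0006] [(635.8933101778384, np.int32(636)), (2646.2593138648663, np.int32(2573))]
[274 168]
174 78
0 [ 97.9337 305.4259]
0.45 [143.4645 386.034 ]
0.9 [216.5526 439.0649]
1.35 [303.613  457.2939]
1.8 [390.3702 438.538 ]
```

View pics/w3.png

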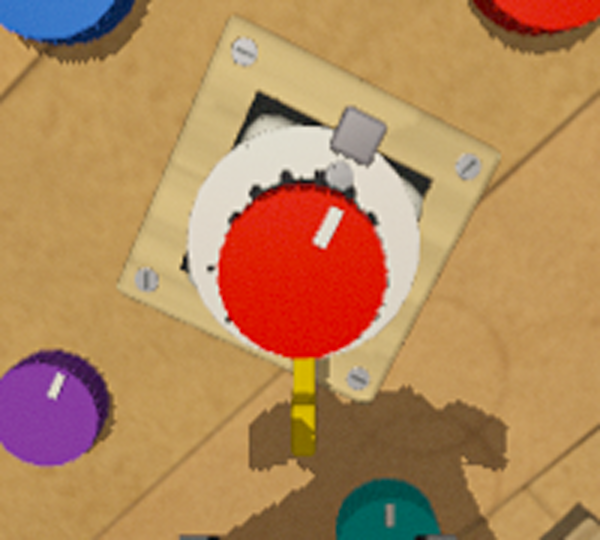

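View pics/s3.png

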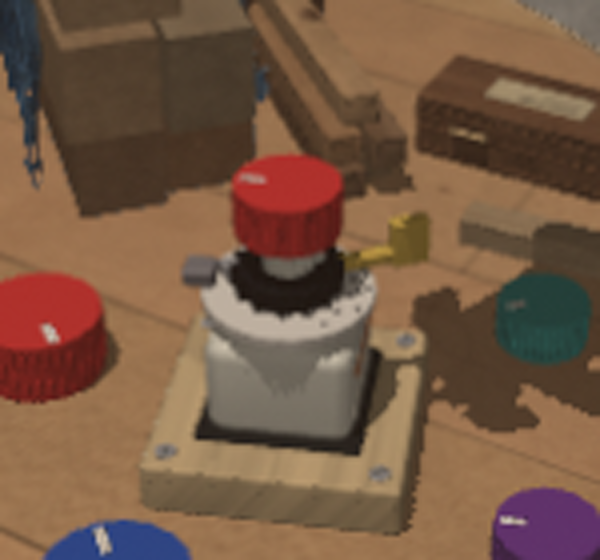

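Wrist view: the tab end is at (303,457) in the crop, which matches the predicted pixel for four dots (1.35 rad). The cap is still locked. Next I'll go over the cap.

Call:
move_arm([
  [0.0076,0.0084,-0.01,-9.5],
  [0.0075,0.0085,-0.015,-9.5],
  [0.0075,0.0085,-0.02,-9.5],
  [0,0,-0.02,-9.4],
  [0,0,-0.015,-9.3],
  [0,0,0,0],
  [0,0,0,0],
], hand=1)

```text
clock: 8.35
tcp_pos: [0.5104, -0.0319, 0.1989]
tool_rot: [-0.004, 2.221, -2.221]
wrist_force: [0.5, -0.4, -0.3]
width: 0.0854
```

Run:
```python
from h import *
st();w=snap('wrist');cv2.imwrite('pics/w4.png',w['frame']);st()
```

```text
t 8.35 tcp [ 0.5104 -0.0319  0.1989] jaw -89.9 down [-0.001  0.    -1.   ] F [ 0.5 -0.4 -0.3] T [ 0.02 -0.04 -0.01] w 0.0854 j6 1.42
t 8.4 tcp [ 0.5109 -0.0319  0.1994] jaw -89.9 down [-0. -0. -1.] F [ 0.7  0.2 -0.1] T [-0.02 -0.04  0.  ] w 0.0853 j6 1.42
```

View pics/w4.png

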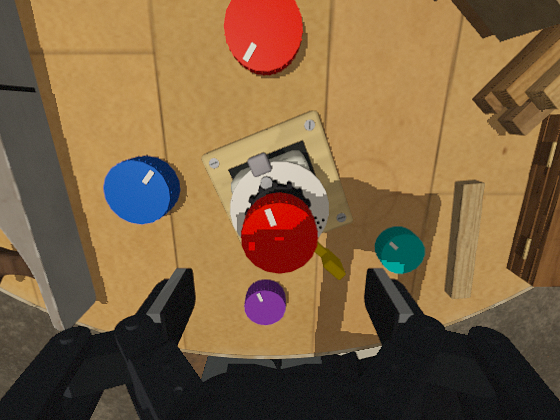

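The cap is at (279,232), centred between the fingers, and the lever at (333,265) stays clear of both. Descending.

Call:
move_arm([
  [0,0,-0.025,0],
  [0,0,-0.025,0],
  [0,0,-0.015,0],
  [0,0,-0.01,0],
  [0,0,0,0],
  [0,0,0,0],
])

```text
clock: 9.15
tcp_pos: [0.5116, -0.0318, 0.125]
tool_rot: [0.002, 2.221, -2.221]
wrist_force: [0.2, 0.1, 1.0]
width: 0.0855
```

Run:
```python
from h import *
st();w=snap('wrist')['frame'];s=snap('scene')['frame']
cv2.imwrite('pics/w5.png',cv2.hconcat([w[100:420,80:480],cv2.resize(s[170:330,160:360],(400,320))]))
```

```text
t 9.15 tcp [ 0.5116 -0.0318  0.125 ] jaw -90.0 down [ 0.001 -0.    -1.   ] F [0.2 0.1 1. ] T [-0.   -0.02  0.  ] w 0.0855 j6 1.43
```

View pics/w5.png

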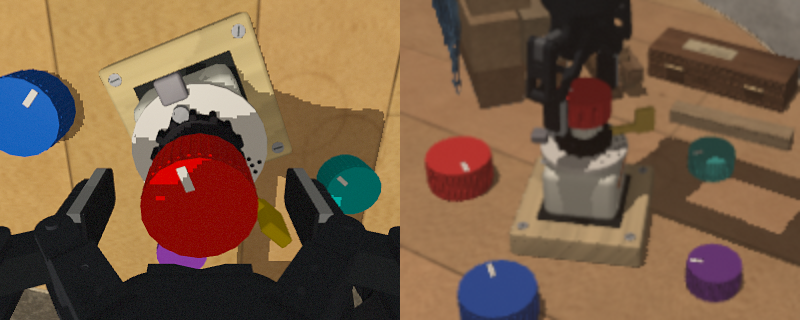

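The cap is centred between the open fingers, so I'm closing.

Call:
move_arm([
  [0,0,0,0],
  [0,0,0,0],
  [0,0,0,0],
  [0,0,0,0],
], hand=-1)

```text
clock: 9.75
tcp_pos: [0.5111, -0.0317, 0.1248]
tool_rot: [0.001, 2.221, -2.221]
wrist_force: [-0.9, 0.6, 4.4]
width: 0.0509
```

Run:
```python
from h import *
st()
```

```text
t 9.75 tcp [ 0.5111 -0.0317  0.1248] jaw -90.0 down [ 0.001  0.    -1.   ] F [-0.9  0.6  4.4] T [ 0.1   0.18 -0.03] w 0.0509 j6 1.43
```

Call:
move_arm([
  [0,0,-0.002,0],
  [0,0,-0.002,0],
  [0,0,-0.0015,0],
  [0,0,-0.001,0],
  [0,0,0,0],
  [0,0,0,0],
])

```text
clock: 10.5
tcp_pos: [0.5112, -0.0318, 0.1186]
tool_rot: [0.001, 2.221, -2.221]
wrist_force: [-1.2, 2.0, 9.1]
width: 0.0508
```

Run:
```python
from h import *
s=st();np.set_printoptions(precision=4,suppress=True)
w=snap('wrist');c=snap('scene')
print(fitcap([c],np.array([.511,-.032,.127])))
```

```text
t 10.5 tcp [ 0.5112 -0.0318  0.1186] jaw -90.0 down [ 0.001 -0.    -1.   ] F [-1.2  2.   9.1] T [ 0.13  0.37 -0.04] w 0.0508 j6 1.43
(array([ 0.5036, -0.0368,  0.1274]), array([ 0., -0.]), [(630.9562244787812, np.int32(401))])
```

Call:
move_arm([
  [0,0,-0.0005,0],
  [0,0,0,6],
  [0,0,0,8],
  [0,0,0,8],
  [0,0,0,8],
  [0,0,0,0],
])

```text
clock: 11.35
tcp_pos: [0.5122, -0.0318, 0.1184]
tool_rot: [-0.514, 1.924, -1.926]
wrist_force: [-0.5, 0.8, 9.7]
width: 0.0507
```

Run:
```python
from h import *
s=st();w=snap('wrist');cv2.imwrite('pics/w6.png',w['frame'])
```

```text
t 11.35 tcp [ 0.5122 -0.0318  0.1184] jaw -59.9 down [ 0.003 -0.    -1.   ] F [-0.5  0.8  9.7] T [0.14 0.18 0.04] w 0.0507 j6 0.9
```

View pics/w6.png

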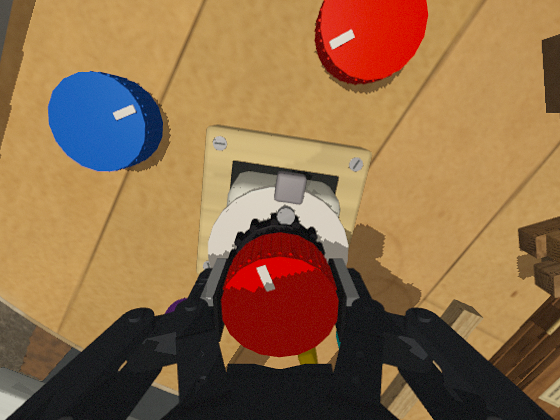

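The white bar at (265,278) has kept its place relative to the fingers while the bottle turned in view. So the cap has turned about 30° with no slip, and I'll continue.

Call:
move_arm([
  [0,0,0,8],
  [0,0,0,8],
  [0,0,0,8],
  [0,0,0,8],
  [0,0,0,7],
  [0,0,0,0],
  [0,0,0,0],
])

```text
clock: 12.28
tcp_pos: [0.5117, -0.0315, 0.1183]
tool_rot: [-1.011, 1.473, -1.474]
wrist_force: [-0.6, 0.7, 9.6]
width: 0.0508
```

Run:
```python
from h import *
s=st();w=snap('wrist');cv2.imwrite('pics/w7.png',w['frame'])
```

```text
t 12.275 tcp [ 0.5117 -0.0315  0.1183] jaw -21.0 down [ 0.002  0.    -1.   ] F [-0.6  0.7  9.6] T [0.29 0.27 0.12] w 0.0508 j6 0.22
```

View pics/w7.png

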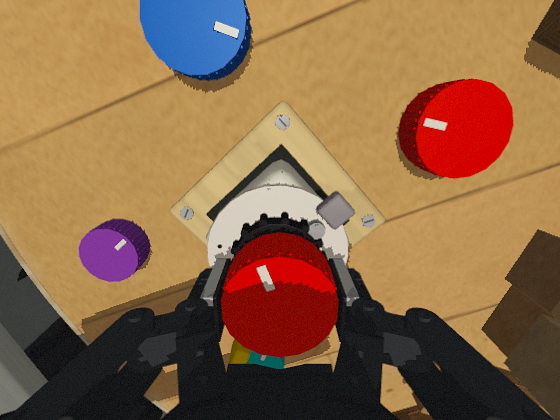

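The bar is still at (265,278) in the gripper, so the cap has turned about 69°, or 1.2 rad. Next is a slow lift with a force check.

Call:
move_arm([
  [0,0,0.003,0],
  [0,0,0.003,0],
  [0,0,0.003,0],
  [0,0,0.003,0],
  [0,0,0,0],
])

```text
clock: 12.95
tcp_pos: [0.5104, -0.0319, 0.1289]
tool_rot: [-1.014, 1.475, -1.474]
wrist_force: [-0.5, -0.4, -0.9]
width: 0.0509
```

Run:
```python
from h import *
s=st()
```

```text
t 12.95 tcp [ 0.5104 -0.0319  0.1289] jaw -21.0 down [-0.001 -0.    -1.   ] F [-0.5 -0.4 -0.9] T [-0.04 -0.02  0.  ] w 0.0509 j6 0.22
```

Call:
move_arm([
  [0,0,0.006,0],
  [0,0,0.01,0],
  [0,0,0.01,0],
  [0,0,0.01,0],
  [0,0,0.0085,0],
  [0,0,0,0],
  [0,0,0,0],
  [0,0,0,0],
])

```text
clock: 13.95
tcp_pos: [0.5105, -0.0317, 0.1734]
tool_rot: [-1.014, 1.475, -1.474]
wrist_force: [0.7, -0.6, -0.9]
width: 0.0504
```

Run:
```python
from h import *
np.set_printoptions(precision=4,suppress=True)
s=st();w=snap('wrist');c=snap('scene');st()
print(fitcap([c,w],np.array([.511,-.032,.182])))
cv2.imwrite('pics/w8.png',cv2.hconcat([w['frame'][60:420,80:480],cv2.resize(c['frame'][130:310,160:360],(400,360))]))
```

```text
t 13.95 tcp [ 0.5105 -0.0317  0.1734] jaw -21.0 down [-0.001  0.    -1.   ] F [ 0.7 -0.6 -0.9] T [ 0.02 -0.02  0.05] w 0.0504 j6 0.22
t 14.05 tcp [ 0.5106 -0.0317  0.1734] jaw -21.0 down [-0.001  0.    -1.   ] F [ 0.4  0.6 -0.8] T [ 0.    0.   -0.05] w 0.0506 j6 0.22
(array([ 0.5136, -0.0264,  0.186 ]), array([ 0.0025, -0.0022,  0.0005, -0.0029]), [(669.2442492354894, np.int32(435)), (12900.857891833293, np.int32(11285))])
```

View pics/w8.png

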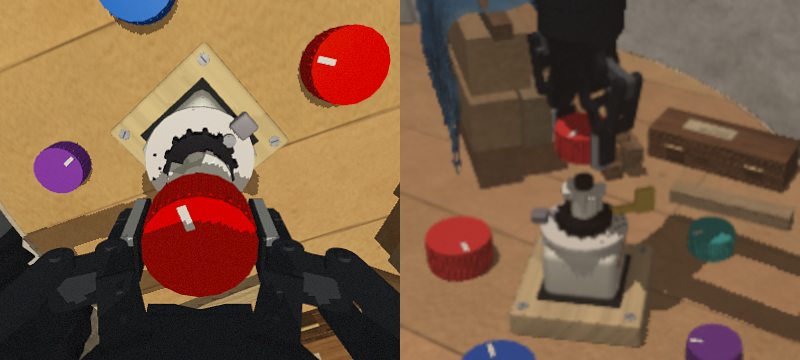

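Call:
move_arm([
  [0,0,0.0015,0],
  [0,0,0,0],
  [0,0,0,0],
  [0,0,0,0],
])

```text
clock: 14.55
tcp_pos: [0.5109, -0.0318, 0.1753]
tool_rot: [-1.013, 1.474, -1.474]
wrist_force: [-0.0, 0.2, -0.5]
width: 0.0506
```

Run:
```python
from h import *
import pickle
st();c=snap('scene')
s0=pickle.load(open('c2.pkl','rb'))[0]
def yel(f):
    h=cv2.cvtColor(f,cv2.COLOR_BGR2HSV);m=(abs(h[...,0].astype(int)-26)<6)&(h[...,1]>150)&(h[...,2]>60);m[:200]=0;m[260:]=0;m[:,:255]=0;m[:,295:]=0
    return np.argwhere(m).mean(0),m.sum()
print(yel(s0['frame']),yel(c['frame']))
d=[[toW(c,q['at']).round(3) for q in r.mark_of(n,'scene')[:1]] for n in('lever_tab','oak_strip_b','oilstone_box')];print(d)
t=np.radians(21.4)+np.pi-.9+1.35;print(.511+.062*np.cos(t),-.032+.062*np.sin(t))
r.sign_off();st()
```

```text
t 14.55 tcp [ 0.5109 -0.0318  0.1753] jaw -21.0 down [-0.  0. -1.] F [-0.   0.2 -0.5] T [ 0.07 -0.02  0.01] w 0.0506 j6 0.22
(array([231.16666667, 276.33333333]), np.int64(24)) (array([230.60416667, 279.20833333]), np.int64(48))
[[array([ 0.471, -0.076,  0.116])], [], [array([ 0.5  , -0.357,  0.001])]]
0.46886122345945513 -0.0774788248712082
the job is handed in; nothing more can be done
the job is handed in; nothing more can be done
```

The job is handed in at about 14.7 s on the robot's clock: the dose is set to four, and the gripper is holding the freed cap over the bottle.

- **Dose collar:** I gripped the yellow tab and turned it 77° counter-clockwise, from one dot to four, with the cap still on. After release, the wrist picture showed the tab at the pixel predicted for four dots. In the last picture the tab was found about 3 mm from the four-dot position, within that tool's error.
- **Cap:** I pressed it about 6.5 mm (9.7 N) and turned it 69° counter-clockwise with no slip in the fingers. It lifted free with no pull beyond its own weight. It now hangs upright on the bottle's axis, about 50 mm above where it sat, going by the arm's height.
- **Bystanders:** The oilstone box was found where it began. The oak strip was missed in the last network check, but the previous picture showed it lying undisturbed, and the gripper never went near it.

**Checks that disagreed:**
- Fitting the held cap's position from the pictures gave a rim height of 186 mm. That picture was taken before the last 1.5 mm lift, when the arm's height put the rim at 181 mm. I trusted the arm, because the fingers hide part of the cap.
- A colour-based comparison of the lever before and after was inconclusive, because the lighting changed how many pixels it found.

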